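# Fasten the packed picnic box

### The arm

A 6-joint arm with a two-finger parallel gripper is mounted at the origin on a cart in front of the work surface, level with it; the furniture and walls round the work are solid. World frame = base frame: x ahead of the robot, y to its left, z up, the work surface at z = 0. Lengths are in m, angles in rad, forces in N, time in s.
With the tool pointing down it reaches from about 0.325 to 0.9 m from the base axis. Payload 3.5 kg.
Tool frame: the origin (TCP) lies midway between the tips of the shut fingers; the grasp point (between the pads) lies 19 mm behind it (ctrl.tcp_to_grasp is the distance from the TCP to the grasp point, in m); z points along the fingers, y is the line along which they close (so a half turn about z gives the same grasp; the last joint's range is limited). The gripper opens to 85 mm and grips with 20 to 120 N. Pads are 22 mm wide; open, the fingers measure 114 mm over their backs; the gripper's body (76 mm by 85 mm) begins 54 mm behind the grasp point. The pads swing forward as they close: fully open they stand 13 mm farther back than shut.
Start: joints at [-1.22, 0.276, -0.026, 1.268, 0, 1.467], TCP at [0.274, -0.562, 0.231] pointing down, gripper open.
Joint ranges: [-3.12, 3.12], [-0.85, 1.88], [-1.08, 1.24], [-1.95, 2.15], [-1.57, 1.53], [-3.14, 3.14]. Speed limits (rad/s): [2.57, 2.57, 3.14, 3.14, 3.14, 3.14].

### API

Orientations are given as a rotation vector (axis times angle).
In Python, from bench import monitor, vision, ticket, ctrl gives the robot as it stands. The module is installed in compiled form; this text tells all that it offers.
- The arm moves only by the tool carry_out, never from a script. Its arguments are lists of equal length, an entry for each row: "dp": the shift along the tool's x, y, z each as a share of 0.3 m, from -1 to 1, a list of three; "rot": the turn, a rotation vector about the tool's x, y, z each as a share of pi rad, from -1 to 1, a list of three. In form: {"dp": [[x, y, z], ...], "rot": [[rx, ry, rz], ...]}. A call has 1 to 20 rows; each row shifts and turns the commanded pose from where the row before left it, along the tool's axes as they then stand; what a row does not reach is not made up. A row lasts 1/10 s, in which the tool goes at most 50 mm and 8.59 degrees, less where a joint would pass 70% of its speed; a pose out of reach is approached as far as the arm can. A call with a number of a shift or a turn outside -1 to 1 is refused whole. A call with a gripper value outside its range is refused whole. "jaw" is the closure, from 0 (fully open) to 1 (shut), set as the call begins (left out, the last holds). The fingers move at their own pace and stop on an object; "newtons" is the grip in N (left out, the last holds). Time passes only in rows, so rows that do not move let the fingers close. It gives the time, the measured TCP pose, the force, the opening and the grip force at its end, in the units of the state.
- monitor.get_state(): the state, without advancing time (a new reading comes with each control period).
- vision.camera(name): name is "scene" or "top" or "wrist"; returns (picture, depth): 420x560x3 uint8, blue, green, red; 420x560 float32, m along the optical axis (not along the pixel's ray), 0 where there is no reading.
- vision.camera_params(name): a dict with "fov_y" (degrees; the focal length in pixels is half the picture's height over the tangent of half this angle, whatever the lens; pixels are square), "cx", "cy" (the principal point, pixels), "eye" and "attitude" of the camera in the world. Camera axes: x right, y down, z forward; pixel columns grow to the right and rows downward; lengths in m; the calibration is good to about 2 mm. A picture is of the moment at which its call begins: read the wrist's pose just before it. camera_params takes no time and is no camera call; for the wrist camera it gives the pose at the moment of the call.
- ticket.job_done(): hands the job in; it is judged then, once.
The state is a dict: "time": time; "joints": joint angles; "joint_velocities": joint speeds; "effort": joint torques, N m; "tool_pos": TCP position; "tool_rot": TCP orientation; "contact_force": force on the tool from outside, world axes, zero at the start; "moment": the same for the moment, N m; "opening": finger opening in m; "grip_force": force on a finger pad.
Only numpy, scipy, OpenCV 4.12 (cv2) and the standard library are available. Lean on these libraries where they do the work, as an engineer would, in place of code of your own. Each camera call takes 0.05 s, during which the arm holds its last target. There are 200 camera calls.

### The job

The longer of the two wooden picnic boxes is packed: swing the wire loop of its draw latch over so that the crossbar drops behind the steel hook on the other lid leaf, then push the lever over, away from the hook, and down until it snaps flat. The smaller box is still to be filled: leave its latch open as it is.

Things in the scene. Friction and masses are not known exactly. Their poses are not given: they have to be found in the camera images.
- long_box: The LONGER picnic box: beech, 215 x 120 mm, 50 mm high, heavy, does not shift; lid of two darker leaves that meet at a seam across the middle, a steel draw latch across the seam. Origin: centre of its underside. Axes: +x level along the box from the lever's pivot towards the hook, y along the lever's pivot and the crossbar, z up.
- long_box_hook (a point): Fixed point at the longer box's steel hook, 16 mm above the lid: where the crossbar's centre lies when the latch is done up; axes as the box. On its -x side stands a nose 24 mm wide, 5 mm thick, top 9 mm above this point; from there a flat seat, 4 mm below this point, runs 21 mm to +x. Hooked: the bar beyond the nose (x 0 to +15 mm here), down on the seat (z about 0).
- long_box_pivot (a point): Fixed point: middle of the lever's hinge axis (level, along the box's y), 57.5 mm from the hook point along -x, at the same height. The loop's own hinge rides on the lever, 22 mm from this axis, turned 20 degrees from the lever's direction away from the hook: just above this axis while the lever stands up.
- long_box_crossbar (a point): Centre of the loop's crossbar: round steel, 8 mm thick, 54 mm long, along the box's y; two side rods 46 mm apart join it to the loop's hinge 75 mm away. At the start it stands 93 to 97 mm above the pivot. Friction holds the upright loop (0.2 N moves it); tipped about 25 degrees or more towards the hook it falls by itself and, the lever being upright, lands on the seat.
- long_box_lever_end (a point): Middle of the free end of the longer box's lever: a flat steel plate 24 mm wide (30 mm at the end), 4 mm thick, 62 mm from pivot to end, between the loop's side rods. Upright at the start, its end at least 30 mm lower than the crossbar; done up it lies level, pointing along the box's -x.
- long_box_lever (a joint): Angle of that lever (rad): 0 (stop) 20 degrees from vertical towards the hook, 0.35 vertical, 1.92 (stop) flat, pointing away from the hook. Starts at 0.03 to 0.28; stays where left (about 1 N at the end moves it). With the loop hooked it stiffens from about 1 (under 10 N at the end), then snaps over centre at about 1.6. Pushed over first, the loop is too short to hook.
- small_box_crossbar (a point): Centre of the crossbar of the SMALLER box's loop (box 165 x 90 mm, 40 mm high, the same kind of latch 0.8 times the size, also open and upright). To be left as it is.

How it is judged:
On the way:
1. the long box's crossbar lies behind its hook, down on the seat (x of long_box_crossbar in the frame of long_box_hook between -0.003 and 0.02 m and z of long_box_crossbar in the frame of long_box_hook below 0.004 m), for 0.2 s.
At the end, for the whole second after the job is handed in: The longer box's lever lies flat (joint above 1.8 rad) and its crossbar is still behind the hook (within -3 to +6 mm along x of the hook point and no more than 4 mm above it) (value of joint long_box_lever above 1.8 rad and x of long_box_crossbar in the frame of long_box_hook between -0.003 and 0.006 m and z of long_box_crossbar in the frame of long_box_hook below 0.004 m); the robot touches nothing.
It fails at once if the smaller box's loop or lever was moved (its crossbar by more than 30 mm) (distance of small_box_crossbar from where it was at the start of the episode above 0.03 m).
It also fails if it takes over 35 s, if anything falls off the work surface, if the arm or the gripper's body presses on something with over 40 N, if the wrist force passes 120 N, or if a joint passes its speed limit or range.

## Working session

There is one attempt and no reset: what is moved stays moved. The work goes in short steps, Python scripts to look and compute and a tool call to move; the robot and the scene stay as the last step left them, time stands still between calls to the robot, and variables do not carry over. Pictures are saved under pics/ and viewed, at most 10 in all, crops included, and the job is handed in when it is done.

Besides the shell and the picture viewer there is one more tool, called after "Request:" as name(argument=value, ...), one argument or row to a line, values as JSON. carry_out: Moves the arm, as the interface text tells. Shift numbers are shares of 0.3 m and turn numbers shares of pi rad, none past 1 either way. Its arguments: {"type":"object","properties":{"dp":{"type":"array"},"rot":{"type":"array"},"jaw":{"type":"number"},"newtons":{"type":"number"}},"required":["dp","rot"]}

```bash
mkdir -p pics; cat > h.py <<'E'
import numpy as np, cv2
from bench import monitor, vision, ticket, ctrl
from scipy.spatial.transform import Rotation as R
def att(a):
    a=np.array(a,float)
    if a.shape==(3,3): return a
    if a.size==3: return R.from_rotvec(a).as_matrix()
    return R.from_quat(a).as_matrix()
def cloud(name):
    p=vision.camera_params(name); im,d=vision.camera(name)
    f=210/np.tan(np.radians(p['fov_y'])/2)
    v,u=np.mgrid[:420,:560]
    c=np.stack([(u-p['cx'])/f*d,(v-p['cy'])/f*d,d],-1)
    return im,d,c@att(p['attitude']).T+np.array(p['eye'])
E
python3 - <<'E'
from h import *
for n in('scene','top'):
    print(n,vision.camera_params(n))
    im,d,w=cloud(n); cv2.imwrite(f'pics/{n}0.png',im); np.savez(f'{n}0.npz',im=im,d=d,w=w)
print(monitor.get_state())
E
```

```text
scene {'fov_y': 44.611193317427855, 'cx': 272.78900372422413, 'cy': 210.1138936972669, 'eye': array([-0.00937709,  0.63202698,  0.51898988]), 'attitude': array([-0.70249789,  2.28442753, -1.45432604])}
top {'fov_y': 44.08166668863216, 'cx': 286.91913814789905, 'cy': 209.55961040592697, 'eye': array([ 0.35959874, -0.06655914,  1.08274891]), 'attitude': array([-2.17592865,  2.1273847 , -0.09259443])}
{'time': 0.1, 'joints': array([-1.22042129e+00,  2.77087735e-01, -2.77248607e-02,  1.26797433e+00,
       -2.43312259e-05,  1.46733914e+00]), 'joint_velocities': array([ 0.00036097, -0.00183459,  0.00454153, -0.00134383, -0.00045694,
       -0.00010204]), 'effort': array([ 4.63005526e-04, -4.46706963e+01,  2.96128643e+01,  8.44762952e-03,
       -5.31605258e-05,  1.39246268e-07]), 'tool_pos': array([ 0.27372408, -0.56110926,  0.23026126]), 'tool_rot': array([-3.05913544e+00, -7.06332212e-01,  4.22718109e-04]), 'contact_force': array([ 1.09111303,  0.13830545, -0.18901014]), 'moment': array([-0.03774129, -0.06318417,  0.02266299]), 'grip_force': 0.0, 'opening': 0.08514114791525651}
```

View pics/top0.png

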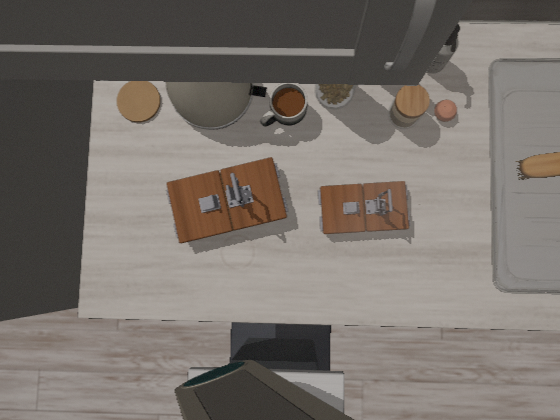

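View pics/scene0.png

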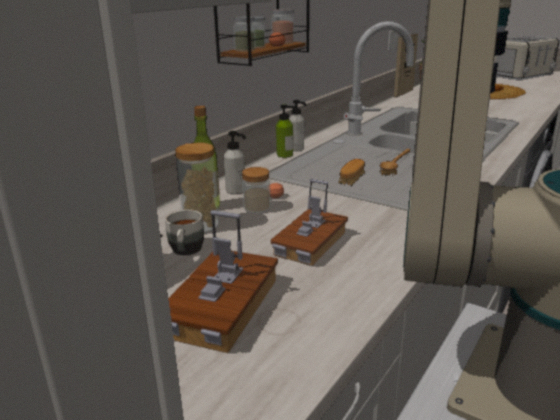

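The top view shows the long box at about (227,200), with its hook plate at (208,203) and its latch at (238,192). The small box is at (364,207). In the scene view the long box's loop stands up at about (227,215–250), and its hook is at (212,288).

```bash
python3 - <<'E'
from h import *
z=np.load('top0.npz'); im,d,w=z['im'],z['d'],z['w']
reg=np.zeros((420,560),bool); reg[140:260,150:300]=1
hh=w[...,2]
lid=reg&(hh>.04)&(hh<.056)&(d>0)
print('lid z',np.median(hh[lid]),lid.sum())
r=cv2.minAreaRect(w[lid][:,:2].astype(np.float32)); print(r); B=cv2.boxPoints(r); print(B)
e=[B[1]-B[0],B[2]-B[1]]; a=max(e,key=np.linalg.norm); a=a/np.linalg.norm(a); a*=np.sign(a[1])
A=np.array([[a[0],a[1]],[a[1],-a[0]]]); 
A=np.array([a,[-a[1],a[0]]]); c=np.array(r[0]); print('ax',a,'yaw',np.arctan2(a[1],a[0]))
for n in('top','scene'):
    z=np.load(n+'0.npz'); w=z['w']; q=(w[...,:2]-c)@A.T
    m=(abs(q[...,0])<.12)&(abs(q[...,1])<.07)&(w[...,2]>.058)&(w[...,2]<.2)&(z['d']>0)
    P=np.c_[q[m],w[m][:,2]]
    print(n,len(P))
    for lo in np.arange(.055,.2,.01):
        s=P[(P[:,2]>=lo)&(P[:,2]<lo+.01)]
        if len(s): print(round(lo,3),len(s),'x',np.percentile(s[:,0],[2,25,50,75,98]).round(4),'y',np.percentile(s[:,1],[2,50,98]).round(4))
E
```

```text
lid z 0.05006601537385813 6404
((0.49371927976608276, 0.08611404895782471), (0.12901312112808228, 0.23137779533863068), 14.937032699584961)
[[ 0.40157276  0.18126674]
 [ 0.4612121  -0.04229273]
 [ 0.5858658  -0.00903864]
 [ 0.52622646  0.21452083]]
ax [-0.25775737  0.96620965] yaw 1.8314968
top 518
0.055 132 x [-0.0018  0.0315  0.0369  0.0425  0.0484] y [-0.0111  0.0008  0.0125]
0.065 72 x [-0.0369 -0.0259  0.0214  0.0256  0.0458] y [-0.0146  0.0002  0.0165]
0.075 17 x [-0.0355  0.0228  0.0235  0.0247  0.027 ] y [-0.0114  0.0041  0.0216]
0.085 36 x [-0.0362 -0.0342 -0.0333 -0.0325 -0.0318] y [-0.021  -0.0012  0.0265]
0.095 22 x [-0.0362 -0.0338 -0.0235 -0.0228 -0.0207] y [-0.0231 -0.0003  0.0271]
0.105 29 x [-0.0346 -0.0221 -0.0213 -0.0206 -0.0185] y [-0.0186  0.0014  0.0267]
0.115 48 x [-0.0364 -0.0312 -0.0189 -0.0175 -0.0131] y [-0.0233  0.0052  0.0271]
0.125 32 x [-0.0347 -0.0175 -0.0163 -0.015  -0.0136] y [-0.0164 -0.0002  0.0252]
0.135 3 x [-0.0352 -0.0347 -0.034  -0.0335 -0.0331] y [0.0244 0.0249 0.0257]
0.145 1 x [-0.0331 -0.0331 -0.0331 -0.0331 -0.0331] y [0.0261 0.0261 0.026
[... 453 characters left out ...]
0261 -0.0207 -0.0188] y [-0.0242  0.006   0.0271]
0.095 110 x [-0.0311 -0.0278 -0.0195 -0.0181 -0.0161] y [-0.0248  0.0041  0.0276]
0.105 97 x [-0.0315 -0.028  -0.0172 -0.0155 -0.0134] y [-0.0247  0.0039  0.0278]
0.115 123 x [-0.033  -0.0286 -0.0142 -0.0129 -0.0111] y [-0.0231  0.0024  0.026 ]
0.125 36 x [-0.0333 -0.0304 -0.0296 -0.0289 -0.0101] y [-0.0241 -0.0018  0.0258]
0.135 32 x [-0.0328 -0.0312 -0.0304 -0.0295 -0.0275] y [-0.0237  0.0011  0.0264]
0.145 35 x [-0.0331 -0.0317 -0.0307 -0.0296 -0.0285] y [-0.0247  0.0228  0.0264]
0.155 122 x [-0.0338 -0.0311 -0.0301 -0.0289 -0.0274] y [-0.0237  0.0017  0.0267]
0.165 28 x [-0.0335 -0.0322 -0.0311 -0.029  -0.0272] y [-0.0203  0.0009  0.0257]
```

Request:
carry_out(
  dp=[
    [0,0,-0.01],
    [0,0,-0.01],
    [0,0,-0.01],
    [0,0,-0.01],
    [0,0,-0.01],
    [0,0,-0.01],
    [0,0,-0.01],
    [0,0,-0.01],
    [0,0,-0.01],
    [0,0,-0.01],
  ],
  rot=[
    [0,0,-0.0439],
    [0,0,-0.0439],
    [0,0,-0.0439],
    [0,0,-0.0439],
    [0,0,-0.0439],
    [0,0,-0.0439],
    [0,0,-0.0439],
    [0,0,-0.0439],
    [0,0,-0.0439],
    [0,0,-0.0439],
  ],
  jaw=1,
)

```text
time: 1.1
tool_pos: [0.2738, -0.5613, 0.2607]
tool_rot: [-1.904, -2.497, -0.001]
contact_force: [-0.1, -0.2, -0.8]
opening: 0.0001
grip_force: 0.0
```

Request:
carry_out(
  dp=[
    [0.116,0.09,0],
    [0.116,0.09,0],
    [0.116,0.09,0],
    [0.116,0.09,0],
    [0.116,0.09,0],
    [0.116,0.09,0],
    [0.116,0.09,0],
    [0.116,0.09,0],
    [0.116,0.09,0],
    [0.116,0.09,0],
    [0.116,0.09,0],
    [0.116,0.09,0],
    [0.116,0.09,0],
    [0.116,0.09,0],
    [0,0,0],
  ],
  rot=[
    [0,0,0],
    [0,0,0],
    [0,0,0],
    [0,0,0],
    [0,0,0],
    [0,0,0],
    [0,0,0],
    [0,0,0],
    [0,0,0],
    [0,0,0],
    [0,0,0],
    [0,0,0],
    [0,0,0],
    [0,0,0],
    [0,0,0],
  ],
)

```text
time: 2.6
tool_pos: [0.5138, 0.0109, 0.2608]
tool_rot: [-1.904, -2.498, -0.002]
contact_force: [0.7, -0.8, -0.2]
opening: 0.0
grip_force: 0.0
```

```bash
cat >> h.py <<'E'
c0=np.array([.4937,.0861]); a0=np.array([-.2578,.9662]); A0=np.array([a0,[-a0[1],a0[0]]])
def box(w): w=np.asarray(w); return np.concatenate([(w[...,:2]-c0)@A0.T,w[...,2:]],-1)
def where():
    s=monitor.get_state(); M=R.from_rotvec(s['tool_rot']).as_matrix()
    print('t',s['time'],'box',box(s['tool_pos']).round(4),'toolx yaw',np.degrees(np.arctan2(M[1,0],M[0,0])).round(2),'z',M[:,2].round(3),'F',np.round(s['contact_force'],1),'j',s['joints'].round(2))
E
python3 - <<'E'
from h import *
where()
im,d,w=cloud('wrist'); cv2.imwrite('pics/w1.png',im)
q=box(w); m=(abs(q[...,0])<.12)&(abs(q[...,1])<.07)&(w[...,2]>.058)&(w[...,2]<.19)&(d>0)
P=q[m]
l=(abs(w[...,2]-.05)<.005)&(d>0)&(abs(q[...,0])<.13)&(abs(q[...,1])<.08)
print('lid',l.sum(),w[l][:,2].mean() if l.any() else 0, cv2.minAreaRect(w[l][:,:2].astype(np.float32)))
for lo in np.arange(.055,.18,.01):
    s=P[(P[:,2]>=lo)&(P[:,2]<lo+.01)]
    if len(s): print(round(lo,3),len(s),'x',np.percentile(s[:,0],[2,25,50,75,98]).round(4),'y',np.percentile(s[:,1],[2,50,98]).round(4))
E
```

```text
t 2.6 box [-7.780e-02 -1.000e-04  2.608e-01] toolx yaw 105.38 z [ 0.     0.002 -1.   ] F [ 0.7 -0.8 -0.2] j [-0.11  0.06 -0.22  1.29  0.    1.2 ]
lid 25281 0.049445991377244376 ((0.4966779053211212, 0.07439815998077393), (0.1282796412706375, 0.19691991806030273), 14.965494155883789)
0.055 741 x [0.0191 0.0323 0.038  0.0436 0.0485] y [-0.0114  0.0001  0.0115]
0.065 388 x [-0.0305 -0.0251  0.0223  0.0253  0.0278] y [-0.0163  0.0002  0.0169]
0.075 71 x [-0.0355 -0.0288 -0.0277  0.0228  0.0252] y [-0.011   0.0005  0.011 ]
0.085 349 x [-0.0341 -0.0325 -0.0306 -0.0283 -0.0243] y [-0.0202  0.0004  0.02  ]
0.095 120 x [-0.0322 -0.0291 -0.0242 -0.023  -0.022 ] y [-0.0224 -0.0015  0.0224]
0.105 87 x [-0.0322 -0.0283 -0.0211 -0.0202 -0.02  ] y [-0.0231 -0.0003  0.0231]
0.115 268 x [-0.0328 -0.0292 -0.0181 -0.0156 -0.0128] y [-0.0254 -0.001   0.0256]
0.125 181 x [-0.0313 -0.0165 -0.0157 -0.0143 -0.0129] y [-0.0226  0.0013  0.022 ]
0.135 15 x [-0.0313 -0.0307 -0.0305 -0.0303 -0.0302] y [-0.0232 -0.0208  0.0239]
0.145 4 x [-0.0305 -0.0305 -0.0305 -0.0304 -0.0303] y [-0.0235 -0.0225  0.0204]
0.155 319 x [-0.037  -0.0361 -0.0309 -0.0297 -0.0292] y [-0.0254  0.0017  0.0255]
0.165 638 x [-0.0361 -0.0345 -0.0331 -0.0318 -0.0301] y [-0.0239  0.0004  0.0246]
```

View pics/w1.png

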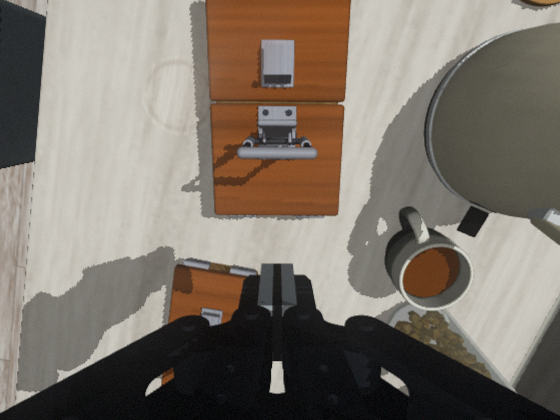

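The wrist view shows the latch centred on the box axis: crossbar at (277,153), hook at (278,63), and the closed fingers behind the crossbar. Next I'll lower the fingers behind the bar and push it over.

Request:
carry_out(
  dp=[
    [0,0,0.135],
    [0,0,0.135],
    [0,0,0.134],
    [0,0,0],
    [0.05,0,0],
    [0.04,0,0],
    [0.03,0,0],
    [0.03,0,0],
    [0.03,0,0],
    [0.03,0,0],
    [0.03,0,0],
    [0.03,0,0],
    [0,0,0],
    [0,0,0],
    [0,0,0],
  ],
  rot=[
    [0,0,0],
    [0,0,0],
    [0,0,0],
    [0,0,0],
    [0,0,0],
    [0,0,0],
    [0,0,0],
    [0,0,0],
    [0,0,0],
    [0,0,0],
    [0,0,0],
    [0,0,0],
    [0,0,0],
    [0,0,0],
    [0,0,0],
  ],
)

```text
time: 4.15
tool_pos: [0.4919, 0.0848, 0.1401]
tool_rot: [1.912, 2.492, -0.0]
contact_force: [0.4, 0.2, -0.8]
opening: -0.0005
grip_force: 0.0
```

```bash
python3 - <<'E'
from h import *
where()
im,d,w=cloud('wrist'); cv2.imwrite('pics/w2.png',im)
im2,d,w=cloud('scene'); cv2.imwrite('pics/s2.png',cv2.resize(im2[180:360,120:360],None,fx=2.5,fy=2.5))
q=box(w); m=(abs(q[...,0])<.12)&(abs(q[...,1])<.03)&(w[...,2]>.058)&(w[...,2]<.19)&(d>0)
P=q[m]
for lo in np.arange(.055,.14,.01):
    s=P[(P[:,2]>=lo)&(P[:,2]<lo+.01)]
    if len(s): print(round(lo,3),len(s),'x',np.percentile(s[:,0],[2,25,50,75,98]).round(4),'y',np.percentile(s[:,1],[2,50,98]).round(4))
E
```

```text
t 4.15 box [-0.0008  0.0021  0.1401] toolx yaw 105.01 z [-0. -0. -1.] F [ 0.4  0.2 -0.8] j [ 0.04  0.12 -0.42  1.03 -0.    1.35]
0.055 182 x [-0.028   0.0246  0.0427  0.045   0.0504] y [-0.0158  0.0014  0.0242]
0.065 346 x [-0.0268  0.0166  0.0275  0.0407  0.0452] y [-0.023   0.0002  0.0263]
0.075 198 x [-0.0283 -0.0226 -0.0109 -0.0016  0.0144] y [-0.0247  0.0041  0.0275]
0.085 161 x [-0.0326 -0.0286 -0.0224 -0.0201 -0.0128] y [-0.0244  0.006   0.0276]
0.095 63 x [-0.0214 -0.0192 -0.0184 -0.0172 -0.0154] y [-0.01    0.0028  0.0125]
0.105 59 x [-0.0179 -0.0167 -0.0158 -0.015  -0.0137] y [-0.0111  0.0002  0.0128]
0.115 89 x [-0.0168 -0.0145 -0.0136 -0.0127 -0.0111] y [-0.0124  0.0019  0.0157]
0.125 6 x [-0.0141 -0.0138 -0.0131 -0.0128 -0.0127] y [-0.0122  0.0013  0.0141]
0.135 30 x [-0.0031  0.0069  0.0086  0.0107  0.0117] y [-0.0031  0.0057  0.0109]
```

View pics/s2.png

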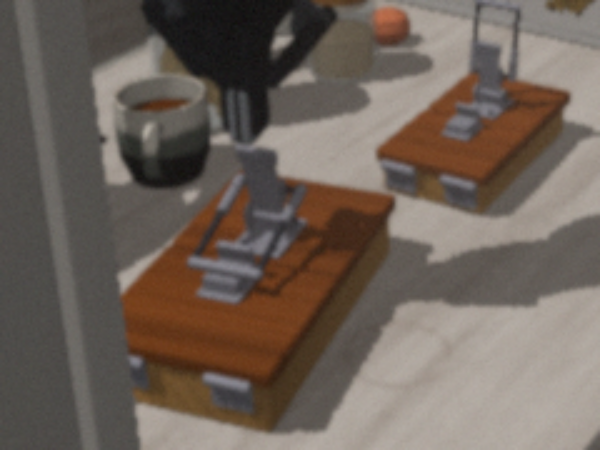

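The scene crop shows the loop over, with the crossbar at (225,265) beyond the nose and lying on the seat. The lever is still upright at (262,180). Depth puts the bar at x≈42 mm and z≈66 mm, which counts as hooked. Next is the lever.

Request:
carry_out(
  dp=[
    [0.03,0.007,0],
    [0,0,0.084],
    [0,0,0],
    [-0.0373,0,-0.003],
    [-0.036,0,-0.004],
    [-0.045,0,0],
    [-0.042,0,0.017],
    [-0.0185,0,0.013],
    [-0.0185,0,0.013],
    [-0.0145,0,0.0175],
    [-0.0145,0,0.0175],
    [0,0,0],
  ],
  rot=[
    [0,0,0],
    [0,0,0],
    [0,0,0],
    [0,0,0],
    [0,0,0],
    [0,0,0],
    [0,0,0],
    [0,0,0],
    [0,0,0],
    [0,0,0],
    [0,0,0],
    [0,0,0],
  ],
)

```text
time: 5.45
tool_pos: [0.5101, 0.0277, 0.0937]
tool_rot: [1.913, 2.49, 0.001]
contact_force: [0.5, 0.5, 2.0]
opening: 0.0001
grip_force: 0.8
```

```bash
python3 - <<'E'
from h import *
where()
im2,d,w=cloud('scene'); cv2.imwrite('pics/s3.png',cv2.resize(im2[180:360,120:360],None,fx=2.5,fy=2.5))
E
```

```text
t 5.45 box [-0.0606 -0.0008  0.0937] toolx yaw 104.95 z [ 0.002 -0.    -1.   ] F [0.5 0.5 2. ] j [-0.07  0.19 -0.45  0.93 -0.    1.24]
```

View pics/s3.png

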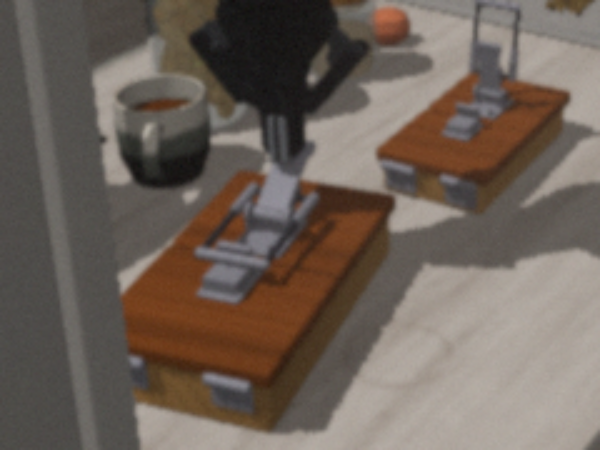

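The lever is tipped to about 60° at (280,190), and the crossbar has been drawn back to the nose at (235,252). I'll check the bar's height before going on.

```bash
python3 - <<'E'
from h import *
im,d,w=cloud('scene')
q=box(w); m=(abs(abs(q[...,1])-.02)<.008)&(q[...,0]>-.0)&(q[...,0]<.06)&(w[...,2]>.058)&(w[...,2]<.19)&(d>0)
P=q[m]
for lo in np.arange(-.0,.06,.006):
    s=P[(P[:,0]>=lo)&(P[:,0]<lo+.006)]
    if len(s): print(lo.round(3),len(s),'z',np.percentile(s[:,2],[5,50,95]).round(4))
im,d,w=cloud('wrist'); cv2.imwrite('pics/w3.png',im)
E
```

```text
-0.0 17 z [0.065  0.0684 0.0699]
0.006 16 z [0.0658 0.0678 0.0701]
0.012 14 z [0.065  0.0684 0.0705]
0.018 17 z [0.065  0.0674 0.0696]
0.024 27 z [0.0641 0.0687 0.0722]
0.03 66 z [0.0627 0.0664 0.0691]
0.036 5 z [0.0586 0.0609 0.0663]
0.042 2 z [0.0589 0.0592 0.0595]
```

View pics/w3.png

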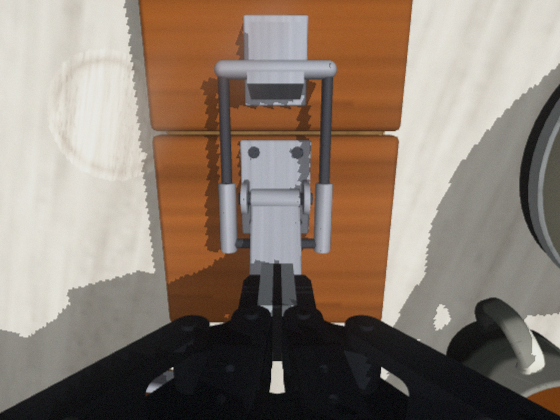

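The bar at (276,69) sits behind the nose on the seat, at x≈32 mm and z≈66 mm. I'll finish pushing the lever down.

Request:
carry_out(
  dp=[
    [-0.007,0,0.0135],
    [-0.007,0,0.0135],
    [-0.0045,0,0.0145],
    [-0.0045,0,0.0145],
    [-0.002,0,0.015],
    [-0.002,0,0.015],
    [0,0,0.005],
    [0,0,0],
  ],
  rot=[
    [0,0,0],
    [0,0,0],
    [0,0,0],
    [0,0,0],
    [0,0,0],
    [0,0,0],
    [0,0,0],
    [0,0,0],
  ],
)

```text
time: 6.4
tool_pos: [0.5106, 0.0211, 0.0677]
tool_rot: [-1.911, -2.492, 0.001]
contact_force: [-6.0, 1.4, 15.0]
opening: -0.0001
grip_force: 7.3
```

Request:
carry_out(
  dp=[
    [0,0,-0.05],
    [0,0,-0.15],
    [0,0,-0.15],
    [0,0,0],
    [0,0,0],
  ],
  rot=[
    [0,0,0],
    [0,0,0],
    [0,0,0],
    [0,0,0],
    [0,0,0],
  ],
)

```text
time: 6.9
tool_pos: [0.5122, 0.0208, 0.1723]
tool_rot: [1.91, 2.491, 0.002]
contact_force: [-0.4, -0.3, -1.1]
opening: -0.0002
grip_force: 0.0
```

```bash
python3 - <<'E'
from h import *
where()
im,d,w=cloud('scene'); cv2.imwrite('pics/s4.png',cv2.resize(im[180:360,120:360],None,fx=2.5,fy=2.5))
q=box(w); m=(abs(q[...,1])<.03)&(abs(q[...,0])<.11)&(w[...,2]>.055)&(w[...,2]<.14)&(d>0)
P=q[m]
for lo in np.arange(-.11,.06,.01):
    s=P[(P[:,0]>=lo)&(P[:,0]<lo+.01)]
    if len(s): print(lo.round(3),len(s),'z',np.percentile(s[:,2],[5,50,95]).round(4))
E
```

```text
t 6.9 box [-0.0679 -0.001   0.1723] toolx yaw 105.03 z [ 0.003 -0.    -1.   ] F [-0.4 -0.3 -1.1] j [-0.09  0.12 -0.35  1.1   0.    1.22]
-0.1 2 z [0.0645 0.0648 0.065 ]
-0.09 47 z [0.0645 0.0665 0.0677]
-0.08 44 z [0.0638 0.0661 0.0676]
-0.07 41 z [0.0654 0.0665 0.0675]
-0.06 57 z [0.0574 0.066  0.0673]
-0.05 65 z [0.0576 0.0654 0.0672]
-0.04 54 z [0.0588 0.0664 0.0707]
-0.03 163 z [0.0571 0.0653 0.0707]
-0.02 28 z [0.0597 0.0622 0.0639]
-0.01 21 z [0.0609 0.0637 0.0648]
-0.0 23 z [0.0626 0.0647 0.0658]
0.01 16 z [0.0645 0.0654 0.0663]
0.02 98 z [0.0589 0.0697 0.0739]
0.03 184 z [0.0596 0.0661 0.0702]
0.04 82 z [0.0561 0.06   0.0615]
0.05 17 z [0.0553 0.0567 0.0621]
```

View pics/s4.png

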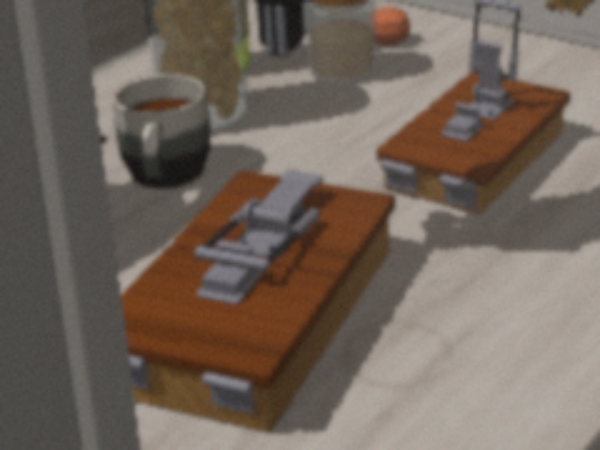

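The lever at (290,195) lies level at z≈66 mm along its whole length, and the bar at (235,252) is behind the nose. The small box's loop is still upright at (497,35), and the robot is clear of everything.

```bash
python3 -c "
from h import *
print(ticket.job_done())"
```

```text
the job is handed in; nothing more can be done
None
```

The long box's latch is hooked and its lever lies flat by the final camera check; the small box's latch is still open, and I've handed the job in (no verdict was returned).

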